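Lay the hand ophthalmoscope in its rest

TASK

Pick up the white hand ophthalmoscope at its balance point, on the white bar about 3 cm from the heavy black battery pack, so that it hangs level, and carry it level to the two-saddle rest. Set it down gently, lying level in both saddles with the battery pack centred in the blue saddle and the white bar in the grey one, and let go. Leave the dark retinoscope where it lies.

Things in the scene. Friction and masses are not known exactly. Their poses are not given: they have to be found in the camera images.
- scope_balance (a point): Balance point of the loose white ophthalmoscope (242 mm, 0.34 kg): black heavy battery pack with steel bands (50 long, 34 wide, 34 high), white bar (150 long, 26 wide, 24 high), dark grey light head (40 x 32 x 34) with green ring. Point: on the centre line, 17 mm above the underside, in the bar 30 mm from the pack, 40 mm off mid-length. x along bar to head, z up. Held off it, it may droop.
- scope_battery (a point): Centre of the black battery pack of the same ophthalmoscope, half-way up (17 mm above its underside), 55 mm from the balance point; same axes.
- rest_blue (a point): Floor centre of the fixed rest's blue saddle, 40 mm above the table. Blue U: 30 long, 54 wide inside, wall tops 58 mm up. Grey U, 140 mm further along x: 25 long, 46 wide inside, floor 45, wall tops 62 up. Base plate 190 x 90 x 8, free for fingers between the saddles. z up. Seated, the ophthalmoscope's centre line is 57 mm above the table, its balance point 55 mm along x from here.
- retinoscope_center (a point): Centre, half-way up, of a bystander: a slim dark retinoscope, 200 mm long, 22 mm high, 22 mm wide (30 at the head), with a yellow collar and no thick battery pack; loose, to be left alone. x axis along it.
Not all that is in view belongs to the job. What is shaped like the part that bears scope_balance but orange is not meant.

How it is judged:
On the way:
1. the ophthalmoscope is held at its balance point (within 20 mm along it), level within 10 degrees, with its centre line more than 75 mm above the table (height (world z) of scope_balance above 0.075 m and x of the grasp point in the frame of scope_balance between -0.02 and 0.02 m and distance between the grasp point and scope_balance below 0.035 m and angle between scope_balance's own x axis and vertical between 1.396 and 1.745 rad), for 0.2 s.
At the end, for the whole second after the job is handed in: The ophthalmoscope rests level (within 10 degrees) in both saddles: battery centre within 20 mm in plan of the blue saddle's centre and 17 mm (within 6) above its floor, balance point 17 mm (within 8) above it, bar towards the grey saddle within 11 degrees. Retinoscope within 30 mm of its start (horizontal distance between scope_battery and rest_blue below 0.02 m and z of scope_battery in the frame of rest_blue between 0.011 and 0.023 m and z of scope_balance in the frame of rest_blue between 0.009 and 0.025 m and x of scope_balance in the frame of rest_blue above 0.03 m and angle between the x axis of scope_balance and the x axis of rest_blue, either way round below 0.2 rad and angle between scope_balance's own z axis and vertical below 0.175 rad and distance of retinoscope_center from where it was at the start of the episode below 0.03 m); the robot touches nothing.
It fails at once if the lifted ophthalmoscope is tipped more than 15 degrees from level (height (world z) of scope_balance above 0.06 m and (angle between scope_balance's own x axis and vertical below 1.309 rad or angle between scope_balance's own x axis and vertical above 1.833 rad)).
It fails at once if the ophthalmoscope is let go with its centre line more than 72 mm above the table (15 mm above its seat) (height (world z) of scope_balance above 0.072 m and contact force between the fingers and scope below 0.05 N).
It fails at once if the retinoscope is moved more than 30 mm (distance of retinoscope_center from where it was at the start of the episode above 0.03 m).
It also fails if it takes over 48 s, if anything falls off the work surface, if the arm or the gripper's body presses on something with over 40 N, if the wrist force passes 120 N, or if a joint passes its speed limit or range.

ROBOT

A 6-joint arm with a two-finger parallel gripper is mounted at the origin on the work surface. World frame = base frame: x ahead of the robot, y to its left, z up, the work surface at z = 0. Lengths are in m, angles in rad, forces in N, time in s.
With the tool pointing down it reaches from about 0.375 to 0.9 m from the base axis. Payload 3.1 kg.
Tool frame: the origin (TCP) lies at the very end of the fingers, on their centre line; the grasp point (between the pads) lies 19 mm behind it (grip_depth is the distance from the TCP to the grasp point, in m); z points along the fingers, y is the line along which they close (so a half turn about z gives the same grasp; the last joint's range is limited). The gripper opens to 85 mm and grips with 20 to 120 N. Pads are 22 mm wide; open, the fingers measure 114 mm over their backs; the gripper's body (76 mm by 85 mm) begins 54 mm behind the grasp point. The pads swing forward as they close: fully open they stand 13 mm farther back than shut.
Start: joints at [1.093, 0.527, 1.433, -0, 1.181, -0.178], TCP at [0.184, 0.597, 0.231] pointing down, gripper open.
Joint ranges: [-3.08, 3.08], [-0.75, 2.2], [0.22, 2.44], [-1.43, 4.57], [0, 2.65], [-2.85, 2.85]. Speed limits (rad/s): [2.79, 2.79, 3.14, 3.14, 3.14, 3.14].

INTERFACE

Orientations are given as a unit quaternion [x, y, z, w].
In Python, from station import * gives the robot as it stands.
- The arm moves only by the tool apply_moves, never from a script. Its argument "plan" is a list of rows, each a list of 7 numbers: the shift along the tool's x, y, z in m, then the turn, a rotation vector about the tool's x, y, z in rad, then the gripper command: -1 is fully open, 1 is shut, values between are in proportion. In form: [[dx, dy, dz, wx, wy, wz, jaw], ...]. A call has 1 to 8 rows; each row shifts and turns the commanded pose from where the row before left it, along the tool's axes as they then stand; what a row does not reach is not made up. A row lasts 1/8 s, in which the tool goes at most 62.5 mm and 10.7 degrees, less where a joint would pass 70% of its speed; a pose out of reach is approached as far as the arm can. A call is refused whole if a number of a shift passes 0.0625 or a number of a turn 0.188, either way. A call with a gripper value outside its range is refused whole. The fingers move at their own pace and stop on an object; "force" is the grip in N (left out, the last holds). Time passes only in rows, so rows that do not move let the fingers close. It gives the time, the measured TCP pose, the force, the opening and the grip force at its end, in the units of the state.
- sense(): the state, without advancing time (a new reading comes with each control period).
- snapshot(name): name is "side" or "top" or "wrist"; returns the picture (400x640x3 uint8, red, green, blue); there is no depth.
- calibration(name): a dict with "camera_matrix" (3x3 intrinsics, pixels), "R" (3x3) and "t" (3): a world point X has camera coordinates R X + t; the wrist camera has in their place "mount" (4x4, takes a point from camera to tool coordinates, whose origin is the TCP and whose axes are the flange's). Camera axes: x right, y down, z forward; pixel columns grow to the right and rows downward; lengths in m; the calibration is good to about 2 mm. A picture is of the moment at which its call begins: read the wrist's pose just before it. calibration takes no time and is no camera call.
- sign_off(): hands the job in; it is judged then, once.
The state is a dict: "t": time; "q": joint angles; "qd": joint speeds; "tau": joint torques, N m; "tcp_pos": TCP position; "tool_rot": TCP orientation; "force": force on the tool from outside, world axes, zero at the start; "ft_torque": the same for the moment, N m; "finger_gap": opening from 0.0 (shut) to 1.0 (fully open); "gripper_force": force on a finger pad.
Only numpy, scipy, OpenCV 4.12 (cv2) and the standard library are available. Lean on these libraries where they do the work, as an engineer would, in place of code of your own. Each camera call takes 0.05 s, during which the arm holds its last target. There are 200 camera calls.

## Working session

There is one attempt and no reset: what is moved stays moved. The work goes in short steps, Python scripts to look and compute and a tool call to move; the robot and the scene stay as the last step left them, time stands still between calls to the robot, and variables do not carry over. Pictures are saved under pics/ and viewed, at most 10 in all, crops included, and the job is handed in when it is done.

Besides the shell and the picture viewer there is one more tool, called after "Call:" as name(argument=value, ...), one argument or row to a line, values as JSON. apply_moves: Moves the arm, as the interface text tells. Its arguments: {"type":"object","properties":{"plan":{"type":"array"},"force":{"type":"number"}},"required":["plan"]}

```bash
mkdir -p pics; python3 - <<'E'
from station import *
import cv2,numpy as np
print(sense())
for n in("top","side"):
    c=calibration(n);print(n,c)
    cv2.imwrite(f"pics/{n}0.png",snapshot(n)[:,:,::-1])
print(calibration("wrist"))
E
```

```text
{'t': 0.0, 'q': array([ 1.09348784e+00,  5.28433346e-01,  1.43388542e+00,  4.82091265e-06,
        1.18140265e+00, -1.78474386e-01]), 'qd': array([-1.86427160e-05,  7.30556691e-04,  1.42319672e-03, -7.58681523e-04,
        6.26943719e-04, -5.36913562e-04]), 'tau': array([-6.87307001e-04, -4.42352486e+01, -1.78020823e+01, -1.96822175e-04,
        8.48837604e-03,  3.16275710e-06]), 'tcp_pos': array([0.18362949, 0.59667669, 0.23035915]), 'tool_rot': array([ 1.48862525e-01,  9.88857328e-01, -1.00695329e-03, -3.44890390e-04]), 'force': array([ 0.08997865, -0.48049717, -0.43629905]), 'ft_torque': array([-0.01592085, -0.01054854, -0.00517671]), 'gripper_force': 0.0, 'finger_gap': 0.9995106751496567}
top {'camera_matrix': array([[456.64303024,   0.        , 314.66628198],
       [  0.        , 456.64303024, 198.17285848],
       [  0.        ,   0.        ,   1.        ]]), 'R': array([[ 0.01406384, -0.99976899, -0.01625332],
       [-0.98974567, -0.01160835, -0.14236835],
       [ 0.14214679,  0.0180889 , -0.98968029]]), 't': array([0.09470744, 0.51248169, 1.14052898])}
side {'camera_matrix
[... 185 characters left out ...]
0.6383442 , -0.00288389],
       [-0.42466317, -0.50869548, -0.74892596],
       [ 0.47660552,  0.57770718, -0.66264741]]), 't': array([-0.31332871,  0.28838389,  0.85987472])}
{'camera_matrix': array([[358.14163663,   0.        , 323.93851834],
       [  0.        , 358.14163663, 201.27826136],
       [  0.        ,   0.        ,   1.        ]]), 'mount': array([[-5.05227559e-04, -9.65298301e-01, -2.61149257e-01,
         6.68416285e-02],
       [ 9.99999811e-01, -3.96103144e-04, -4.70496347e-04,
         7.58931594e-05],
       [ 3.50727283e-04, -2.61149445e-01,  9.65298319e-01,
        -1.42618035e-01],
       [ 0.00000000e+00,  0.00000000e+00,  0.00000000e+00,
         1.00000000e+00]])}
```

View pics/top0.png

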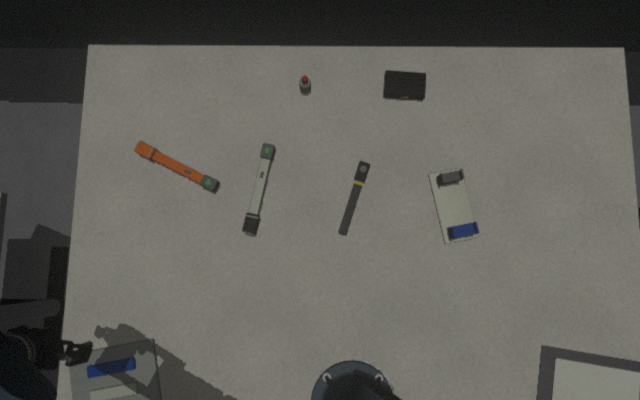

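View pics/side0.png

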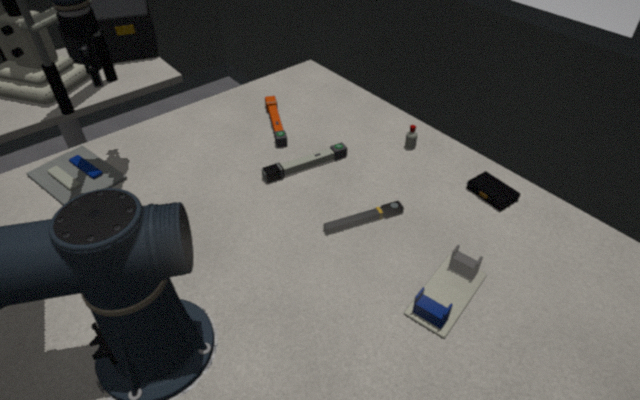

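Candidates for the scope in the top view: white (258,190), with black pack (250,225) and green-ring head (268,150); orange (177,167); dark retinoscope (354,198). By the description it is the white one. The rest is at (455,205), with blue (462,231) and grey (451,178). The flat plate at (110,368) has no saddles.

```bash
cat > h.py <<'E'
from station import *
import cv2,numpy as np
from scipy.spatial.transform import Rotation as Ro
def cam(n,s=None):
    c=calibration(n)
    if n=="wrist":
        s=s or sense(); T=np.eye(4);T[:3,:3]=Ro.from_quat(s["tool_rot"]).as_matrix();T[:3,3]=s["tcp_pos"]
        M=T@c["mount"];return c["camera_matrix"],M[:3,:3],M[:3,3]
    return c["camera_matrix"],c["R"].T,-c["R"].T@c["t"]
def cast(cm,uv,z):
    K,R,o=cm; d=R@np.linalg.solve(K,[uv[0],uv[1],1.]); return o+d*(z-o[2])/d[2]
E
python3 - <<'E'
from h import *
im=cv2.imread("pics/top0.png");cm=cam("top")
for n,uv,z in [("pack",(250.5,226),.034),("head",(268,151),.034),("ret",(354,198),.022),("retA",(364,163),.022),("retB",(343,234),.022)]:
    print(n,cast(cm,uv,z).round(4))
hsv=cv2.cvtColor(im,cv2.COLOR_BGR2HSV);b=cv2.inRange(hsv,(105,120,40),(130,255,255));b[:,:400]=0
m=cv2.moments(b,True);u=(m["m10"]/m["m00"],m["m01"]/m["m00"]);print("blue",u,cast(cm,u,.045).round(4))
print("grey",cast(cm,(451,178),.05).round(4))
cv2.imwrite("pics/c0.png",cv2.resize(im[130:250,230:490],None,fx=3,fy=3,interpolation=cv2.INTER_CUBIC))
E
```

```text
pack [0.4375 0.2653 0.034 ]
head [0.6356 0.2259 0.034 ]
ret [ 0.5151 -0.0011  0.022 ]
retA [ 0.6087 -0.0273  0.022 ]
retB [0.4208 0.0271 0.022 ]
blue (463.5462962962963, 230.02314814814815) [ 0.4333 -0.2758  0.045 ]
grey [ 0.5656 -0.2466  0.05  ]
```

View pics/c0.png

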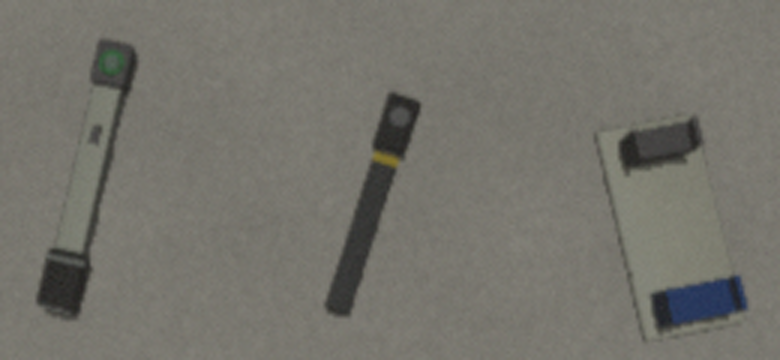

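The crop confirms the white scope: black pack at about (62,285) in the crop, green ring at (112,62). The retinoscope is slim with a yellow collar, and the rest's blue saddle is at the bottom. Moving above the balance point.

Call:
apply_moves(
  plan=[
    [0, 0, 0, 0, 0, -0.104, -1],
    [-0.05, -0.037, 0, 0, 0, 0, -1],
    [-0.05, -0.037, 0, 0, 0, 0, -1],
    [-0.05, -0.037, 0, 0, 0, 0, -1],
    [-0.05, -0.037, 0, 0, 0, 0, -1],
    [-0.05, -0.037, 0, 0, 0, 0, -1],
    [-0.05, -0.037, 0, 0, 0, 0, -1],
    [-0.05, -0.037, 0, 0, 0, 0, -1],
  ],
)

```text
t: 1.1
tcp_pos: [0.4781, 0.2737, 0.2311]
tool_rot: [0.097, 0.995, -0.0, -0.0]
force: [0.6, 0.1, -0.0]
finger_gap: 0.999
gripper_force: 0.0
```

Call:
apply_moves(
  plan=[
    [-0.018, -0.017, 0, 0, 0, 0, -1],
    [0, 0, 0, 0, 0, 0, -1],
    [0, 0, 0, 0, 0, 0, -1],
  ],
)

```text
t: 1.48
tcp_pos: [0.4906, 0.2557, 0.2309]
tool_rot: [0.097, 0.995, -0.0, -0.001]
force: [0.0, -0.8, -0.4]
finger_gap: 0.995
gripper_force: 0.0
```

```bash
python3 - <<'E'
from h import *
s=sense();print(s["t"],s["tcp_pos"],s["tool_rot"],s["q"])
cv2.imwrite("pics/w1.png",snapshot("wrist")[:,:,::-1])
E
```

```text
1.475 [0.49061873 0.25570013 0.23094612] [ 9.71754919e-02  9.95266974e-01 -1.06382544e-05 -7.57542790e-04] [ 2.78151105e-01  4.31974750e-01  1.61359611e+00  6.02012397e-04
  1.09743921e+00 -1.09826182e+00]
```

View pics/w1.png

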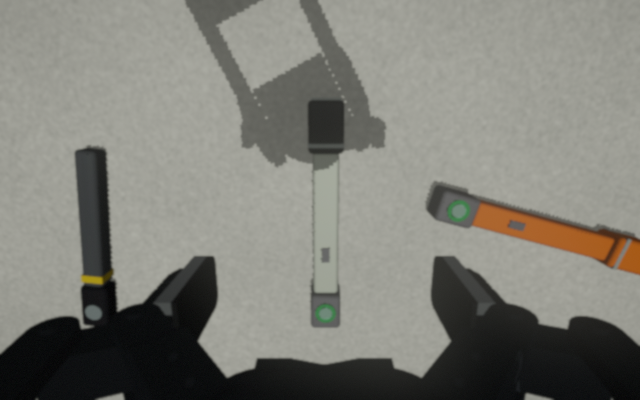

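The wrist view shows pack (326,125), bar (326,225) down to head (326,310), and the scope parallel to the image's vertical.

```bash
python3 - <<'E'
from h import *
im=cv2.imread("pics/w1.png");cm=cam("wrist")
g=cv2.cvtColor(im,cv2.COLOR_BGR2GRAY)
for r in(120,135,170,200,230,275): print(r,g[r,300:356:2])
print(g[90:160,326],g[280:300,326])
for n,uv,z in [("packend",(326,100),.034),("packbar",(326,152.5),.030),("barA",(326,170),.024),("barB",(326,280),.024),("barhead",(326,292),.03)]: print(n,cast(cm,uv,z).round(4))
E
```

```text
120 [97 96 97 93 61 41 42 43 42 42 42 42 42 43 42 42 43 43 43 42 44 45 79 98
 96 96 98 98]
135 [100 101  98  94  68  42  44  43  44  44  44  43  43  43  42  44  44  44
  44  45  45  47  82  99 100  98  99  99]
170 [166 166 165 165 164 160 131 121 133 146 155 157 161 165 165 167 167 167
 160 142 162 164 163 161 158 160 164 164]
200 [167 166 164 164 164 164 144 146 164 165 165 165 165 166 166 166 166 166
 157 140 157 164 163 162 160 162 163 164]
230 [164 164 162 162 160 158 145 142 160 164 164 164 164 164 164 164 165 164
 151 151 164 164 162 161 163 163 162 164]
275 [157 158 159 159 160 159 140 135 156 160 161 160 160 160 160 161 161 159
 146 148 161 163 161 160 159 160 159 157]
[97 97 96 95 94 94 93 91 86 77 61 47 42 44 43 44 45 43 42 42 42 43 42 42
 43 42 42 43 42 42 43 43 43 42 42 43 44 42 42 42 42 43 43 42 43 43 43 43
 43 44 44 46 48 58 73 81 83 77 64 51 47 46 49 61 79 92 97 99 99 99] [160 160 159 160 159 159 160 159 159 159 158 150 129  94  70  71  80  87
  93  97]
packend [0.4212 0.2716 0.034 ]
packbar [0.4687 0.2623 0.03  ]
barA [0.4864 0.2589 0.024 ]
barB [0.6038 0.236  0.024 ]
barhead [0.6146 0.2339 0.03  ]
```

Call:
apply_moves(
  plan=[
    [-0.008, 0.0025, 0.04, 0, 0, 0, -1],
    [0, 0, 0.04, 0, 0, 0, -1],
    [0, 0, 0.04, 0, 0, 0, -1],
    [0, 0, 0.04, 0, 0, 0, -1],
    [0, 0, 0.03, 0, 0, 0, -1],
    [0, 0, 0.02, 0, 0, 0, -1],
    [0, 0, 0.01, 0, 0, 0, -1],
    [0, 0, 0, 0, 0, 0, -1],
  ],
)

```text
t: 2.52
tcp_pos: [0.4992, 0.2569, 0.011]
tool_rot: [0.097, 0.995, -0.0, -0.0]
force: [0.1, 0.6, -0.3]
finger_gap: 0.997
gripper_force: 0.0
```

Call:
apply_moves(
  plan=[
    [0, 0, 0.006, 0, 0, 0, -1],
    [0, 0, 0, 0, 0, 0, -0.3],
    [0, 0, 0, 0, 0, 0, 1],
    [0, 0, 0, 0, 0, 0, 1],
    [0, 0, 0, 0, 0, 0, 1],
    [0, 0, 0, 0, 0, 0, 1],
  ],
  force=60,
)

```text
t: 3.28
tcp_pos: [0.5003, 0.2562, 0.0059]
tool_rot: [0.097, 0.995, 0.0, 0.0]
force: [-0.1, -0.4, 5.1]
finger_gap: 0.295
gripper_force: 60.8
```

Call:
apply_moves(
  plan=[
    [0, 0, -0.01, 0, 0, 0, 1],
    [0, 0, -0.015, 0, 0, 0, 1],
    [0, 0, -0.01, 0, 0, 0, 1],
    [0, 0, 0, 0, 0, 0, 1],
    [0, 0, 0, 0, 0, 0, 1],
  ],
)

```text
t: 3.9
tcp_pos: [0.4997, 0.2562, 0.0403]
tool_rot: [0.097, 0.995, -0.0, -0.0]
force: [-0.2, -0.9, -2.4]
finger_gap: 0.295
gripper_force: 59.9
```

```bash
python3 - <<'E'
from h import *
s=sense();print(s)
w=snapshot("wrist")[:,:,::-1];d=snapshot("side")[:,:,::-1]
c=cv2.resize(d[100:220,220:400],(400,267),interpolation=cv2.INTER_CUBIC)
o=np.zeros((400,800,3),np.uint8);o[:267,400:]=c;o[:,:400]=w[:,120:520];cv2.imwrite("pics/w2.png",o)
E
```

```text
{'t': 3.9, 'q': array([ 2.74729677e-01,  7.28844093e-01,  1.72924727e+00, -9.57305880e-06,
        6.83694403e-01, -1.10131429e+00]), 'qd': array([-0.00089451,  0.00966053,  0.00156985, -0.00062327, -0.00098248,
       -0.00079839]), 'tau': array([ 5.04616459e-03, -4.57114756e+01, -9.47565526e+00, -1.09641037e-04,
       -1.76134886e-02, -1.36536303e-05]), 'tcp_pos': array([0.49969415, 0.25616518, 0.04034903]), 'tool_rot': array([ 9.72186695e-02,  9.95263041e-01, -3.79227410e-05, -8.88512126e-05]), 'force': array([-0.20919   , -0.87363711, -2.44962697]), 'ft_torque': array([ 0.02321244, -0.00966207,  0.00102475]), 'gripper_force': 59.91213083267212, 'finger_gap': 0.29478010328295284}
```

View pics/w2.png

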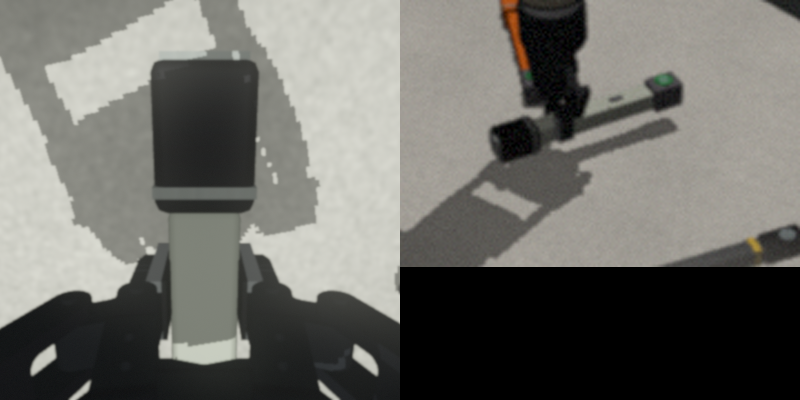

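Both views show the scope hanging level, with the pack at (205,135) and the pads on the bar beyond it. Lifting, turning, then carrying.

Call:
apply_moves(
  plan=[
    [0, 0, -0.012, 0, 0, 0, 1],
    [0, 0, -0.02, 0, 0, 0, 1],
    [0, 0, -0.02, 0, 0, -0.04, 1],
    [0, 0, -0.02, 0, 0, -0.075, 1],
    [0, 0, -0.012, 0, 0, -0.1, 1],
    [0, 0, -0.006, 0, 0, -0.1, 1],
    [0, 0, 0, 0, 0, -0.07, 1],
    [0, 0, 0, 0, 0, -0.03, 1],
  ],
)

```text
t: 5.0
tcp_pos: [0.4998, 0.2562, 0.1309]
tool_rot: [-0.11, 0.994, 0.0, 0.0]
force: [-0.6, 0.3, -2.8]
finger_gap: 0.295
gripper_force: 59.9
```

Call:
apply_moves(
  plan=[
    [0.003, -0.012, 0, 0, 0, 0, 1],
    [0.006, -0.024, 0, 0, 0, 0, 1],
    [0.009, -0.036, 0, 0, 0, 0, 1],
    [0.011, -0.044, 0, 0, 0, 0, 1],
    [0.011, -0.044, 0, 0, 0, 0, 1],
    [0.011, -0.044, 0, 0, 0, 0, 1],
    [0.011, -0.044, 0, 0, 0, 0, 1],
    [0.011, -0.044, 0, 0, 0, 0, 1],
  ],
)

```text
t: 6.0
tcp_pos: [0.4919, -0.0468, 0.1304]
tool_rot: [-0.109, 0.994, -0.0, -0.0]
force: [-0.4, 0.0, -2.5]
finger_gap: 0.292
gripper_force: 59.9
```

Call:
apply_moves(
  plan=[
    [0.011, -0.044, 0, 0, 0, 0, 1],
    [0.011, -0.044, 0, 0, 0, 0, 1],
    [0.011, -0.044, 0, 0, 0, 0, 1],
    [0.009, -0.036, 0, 0, 0, 0, 1],
    [0.006, -0.024, 0, 0, 0, 0, 1],
    [0.003, -0.012, 0, 0, 0, 0, 1],
    [0, 0, 0, 0, 0, 0, 1],
    [0, 0, 0, 0, 0, 0, 1],
  ],
)

```text
t: 7.0
tcp_pos: [0.4867, -0.2536, 0.1301]
tool_rot: [-0.11, 0.994, 0.001, -0.001]
force: [0.6, 0.3, -2.8]
finger_gap: 0.288
gripper_force: 59.9
```

```bash
python3 - <<'E'
from h import *
s=sense();print(s["t"],s["tcp_pos"],s["tool_rot"],s["q"])
w=snapshot("wrist")[:,:,::-1];cv2.imwrite("pics/w3.png",w)
t=snapshot("top")[:,:,::-1];cv2.imwrite("pics/t3.png",t)
E
```

```text
7.0 [ 0.48667471 -0.2536336   0.13012812] [-1.10145008e-01  9.93915143e-01  7.07741934e-04 -5.14367225e-04] [-6.84235491e-01  5.68817547e-01  1.71618038e+00  3.40337664e-04
  8.58325524e-01 -2.47599250e+00]
```

View pics/w3.png

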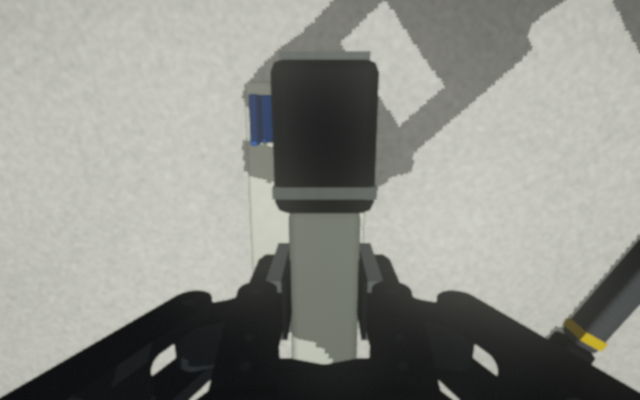

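The wrist view shows the scope above the rest. The blue saddle wall is at (262,120), left of the pack, and the plate edges are at u≈250 and 362, parallel to the scope. Now measuring the lateral and lengthwise offsets.

```bash
python3 - <<'E'
from h import *
s=sense();im=cv2.imread("pics/w3.png");cm=cam("wrist",s)
R=Ro.from_quat(s["tool_rot"]).as_matrix()
tl=lambda uv,z:(R.T@(cast(cm,uv,z)-s["tcp_pos"])).round(4)[:2]
g=cv2.cvtColor(im,cv2.COLOR_BGR2GRAY).astype(int)
for r in(190,210,235,250):print(r,g[r,244:258],g[r,354:372])
hsv=cv2.cvtColor(im,cv2.COLOR_BGR2HSV);b=cv2.inRange(hsv,(105,120,40),(130,255,255))
for u in(250,253,256,259,262,266,270):
    v=np.nonzero(b[:,u])[0];print(u,v.min() if len(v) else None,v.max() if len(v) else None, im[115,u])
for n,uv,z in [("L200",(250,200),.008),("L240",(250.5,240),.008),("R235",(363,235),.008),("R250",(363,250),.008),("packbar",(325,212),.155),("packbar_up",(325,212),.158)]:print(n,tl(uv,z))
# top/side: blue extremes
for n in("top","side"):
    i=cv2.imread(f"pics/{n}0.png");h=cv2.cvtColor(i,cv2.COLOR_BGR2HSV);m=cv2.inRange(h,(105,110,40),(130,255,255));m[:,:400]=0
    x,y,w,hh=cv2.boundingRect(m);print(n,x,y,w,hh)
    cv2.imwrite(f"pics/r_{n}.png",0*i) if 0 else None
a=cv2.imread("pics/top0.png")[160:250,420:490];c=cv2.imread("pics/side0.png")[240:340,395:495]
cv2.imwrite("pics/rest.png",np.hstack([cv2.resize(a,(373,480),interpolation=3),cv2.resize(c,(427,427),interpolation=3)[:480] if 0 else cv2.copyMakeBorder(cv2.resize(c,(427,427),interpolation=3),0,53,0,0,0)]))
E
```

```text
190 [196 196 195 192 183 179 187 197 202 203 203 203 202 202] [103 104 104 104 104 104 104 103 104 104 104 104 105 104 104 104 105 105]
210 [197 196 196 195 191 183 179 187 196 201 202 203 203 204] [ 52  51  52  52  53  53  55  55  56  59  68  83  98 113 131 154 174 188]
235 [195 195 195 195 194 191 183 178 186 195 199 200 201 201] [119 117 116 114 118 142 175 191 187 179 182 190 193 193 193 192 192 192]
250 [197 195 194 193 194 195 192 184 181 187 194 198 198 198] [118 117 115 112 104  92  86  85  85  86  85  86  85  86  87  86  88 103]
250 None None [111  95  86]
253 141 144 [107  78  65]
256 142 143 [95 72 61]
259 None None [78 64 57]
262 None None [94 69 57]
266 139 139 [105  73  58]
270 124 137 [99 69 54]
L200 [-0.0039 -0.0562]
L240 [-0.0365 -0.0576]
R235 [-0.0324  0.0311]
R250 [-0.0451  0.0314]
packbar [0.031  0.0008]
packbar_up [0.0319 0.0007]
top 452 223 26 15
side 414 291 38 37
```

View pics/rest.png

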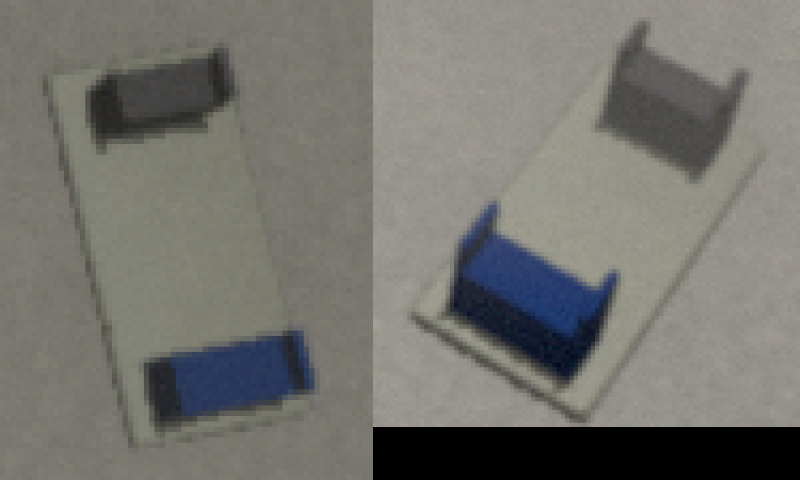

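The crops show the plate with four corners, blue floor (235,377) and grey floor (165,95) in the left half. In the right half the blue floor quad spans (495,240)–(465,285)–(575,330)–(610,290).

```bash
python3 - <<'E'
from h import *
s=sense();ct,cs,cw=cam("top"),cam("side"),cam("wrist",s)
R=Ro.from_quat(s["tool_rot"]).as_matrix()
T=lambda p:(R.T@(p-s["tcp_pos"])).round(4)[:2]
P=lambda x,y:(420+(x+.5)*70/373-.5,160+(y+.5)*90/480-.5)
S=lambda x,y:(395+(x-373+.5)*100/427-.5,240+(y+.5)*100/427-.5)
def show(n,c,uv,z):
    p=cast(c,uv,z);print(n,p.round(4)[:2],"tool",T(p))
for n,xy in dict(plTL=(46,76),plBL=(132,446),plBR=(312,412),plTR=(226,46)).items(): show(n,ct,P(*xy),.008)
show("blueT",ct,P(235,377),.04);show("greyT",ct,P(167,95),.045)
for n,xy in dict(pBL=(412,316),pBR=(585,415),pTR=(766,150)).items(): show("s"+n,cs,S(*xy),.008)
show("blueS",cs,S((495+460+570+610)/4,(237+283+330+288)/4),.04)
show("greyS",cs,S((645+612+708+738)/4,(50+85+122+88)/4),.045)
for v,u in((190,249),(210,250),(235,251),(250,252)): show("L",cw,(u,v),.008)
E
```

```text
plTL [ 0.5842 -0.1987] tool [-0.107   0.0321]
plBL [ 0.4013 -0.2365] tool [0.0798 0.0354]
plBR [ 0.4189 -0.3243] tool [ 0.0819 -0.0542]
plTR [ 0.6004 -0.2883] tool [-0.1031 -0.0589]
blueT [ 0.4331 -0.2777] tool [ 0.0579 -0.0117]
greyT [ 0.5681 -0.2479] tool [-0.0804 -0.0124]
spBL [ 0.3984 -0.243 ] tool [0.0841 0.0297]
spBR [ 0.4194 -0.3257] tool [ 0.0817 -0.0556]
spTR [ 0.6005 -0.2883] tool [-0.1032 -0.0589]
blueS [ 0.4332 -0.2788] tool [ 0.058  -0.0128]
greyS [ 0.5686 -0.2498] tool [-0.0805 -0.0143]
L [ 0.4954 -0.3095] tool [ 0.004  -0.0565]
L [ 0.5109 -0.3061] tool [-0.0118 -0.0566]
L [ 0.531 -0.302] tool [-0.0323 -0.057 ]
L [ 0.5433 -0.2991] tool [-0.045  -0.0568]
```

Call:
apply_moves(
  plan=[
    [0.0015, -0.0125, 0, 0, 0, 0.01, 1],
    [0, 0, 0.015, 0, 0, 0, 1],
    [0, 0, 0.02, 0, 0, 0, 1],
    [0, 0, 0.02, 0, 0, 0, 1],
    [0, 0, 0.012, 0, 0, 0, 1],
    [0, 0, 0.007, 0, 0, 0, 1],
    [0, 0, 0, 0, 0, 0, 1],
    [0, 0, 0, 0, 0, 0, 1],
  ],
)

```text
t: 8.1
tcp_pos: [0.4889, -0.2678, 0.0568]
tool_rot: [-0.105, 0.994, -0.0, 0.0]
force: [0.4, 1.2, -2.0]
finger_gap: 0.294
gripper_force: 60.0
```

Call:
apply_moves(
  plan=[
    [0, 0, 0.003, 0, 0, 0, 1],
    [0, 0, 0.003, 0, 0, 0, 1],
    [0, 0, 0.002, 0, 0, 0, 1],
    [0, 0, 0, 0, 0, 0, 1],
  ],
)

```text
t: 8.6
tcp_pos: [0.4884, -0.2674, 0.0481]
tool_rot: [-0.105, 0.994, 0.0, -0.0]
force: [-0.2, 0.3, -2.9]
finger_gap: 0.288
gripper_force: 60.0
```

```bash
python3 - <<'E'
from h import *
s=sense();print(s["tcp_pos"],s["force"],s["ft_torque"])
w=snapshot("wrist")[:,:,::-1];d=snapshot("side")[:,:,::-1]
o=np.zeros((400,800,3),np.uint8);o[:,400:]=cv2.resize(d[210:350,380:520],(400,400),interpolation=cv2.INTER_CUBIC);o[:,:400]=w[:,120:520];cv2.imwrite("pics/w4.png",o)
E
```

```text
[ 0.4883856  -0.26736344  0.04811768] [-0.22042418  0.33009365 -2.85173811] [-0.0179676   0.00545026  0.0508897 ]
```

View pics/w4.png

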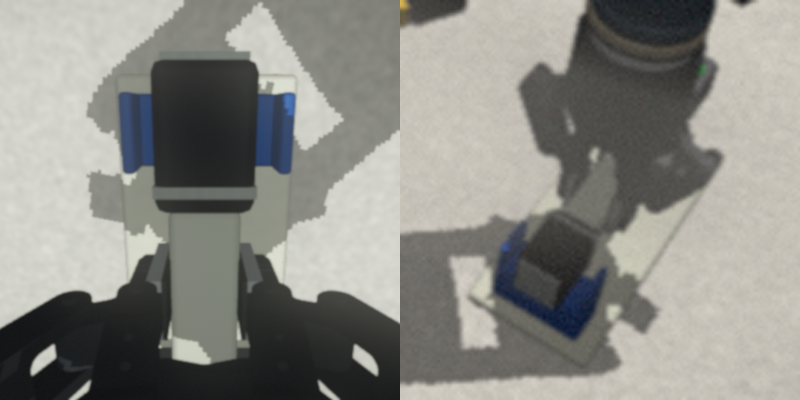

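Pack (205,132) is centred between the blue walls (left 128, right 285; rows 93–170). Last millimetres down.

Call:
apply_moves(
  plan=[
    [0, 0, 0.001, 0, 0, 0, 1],
    [0, 0, 0.001, 0, 0, 0, 1],
    [0, 0, 0, 0, 0, 0, 1],
  ],
)

```text
t: 9.07
tcp_pos: [0.4884, -0.2674, 0.0462]
tool_rot: [-0.105, 0.994, 0.0, -0.0]
force: [-0.4, 0.5, -2.9]
finger_gap: 0.294
gripper_force: 60.0
```

Call:
apply_moves(
  plan=[
    [0, 0, 0.001, 0, 0, 0, 1],
    [0, 0, 0, 0, 0, 0, 1],
  ],
  force=30,
)

```text
t: 9.32
tcp_pos: [0.4885, -0.2675, 0.0459]
tool_rot: [-0.105, 0.994, -0.0, 0.0]
force: [-0.6, 0.5, 3.0]
finger_gap: 0.289
gripper_force: 60.6
```

Contact: the force reversed to +3 N. Opening, then lifting clear.

Call:
apply_moves(
  plan=[
    [0, 0, 0, 0, 0, 0, 0.2],
    [0, 0, 0, 0, 0, 0, 0],
    [0, 0, 0, 0, 0, 0, -0.4],
    [0, 0, 0, 0, 0, 0, -1],
    [0, 0, 0, 0, 0, 0, -1],
    [0, 0, 0, 0, 0, 0, -1],
  ],
)

```text
t: 10.07
tcp_pos: [0.4885, -0.2675, 0.0453]
tool_rot: [-0.105, 0.994, -0.0, 0.0]
force: [0.5, -1.5, -0.1]
finger_gap: 1.002
gripper_force: 0.0
```

Call:
apply_moves(
  plan=[
    [0, 0, -0.01, 0, 0, 0, -1],
    [0, 0, -0.03, 0, 0, 0, -1],
    [0, 0, -0.04, 0, 0, 0, -1],
    [0, 0, -0.04, 0, 0, 0, -1],
    [0, 0, -0.04, 0, 0, 0, -1],
    [0, 0, 0, 0, 0, 0, -1],
    [0, 0, 0, 0, 0, 0, -1],
  ],
)

```text
t: 10.95
tcp_pos: [0.4881, -0.2671, 0.2054]
tool_rot: [-0.105, 0.994, 0.0, -0.0]
force: [-1.0, -0.2, 0.1]
finger_gap: 1.0
gripper_force: 0.0
```

```bash
python3 - <<'E'
from h import *
s=sense();print(s["tcp_pos"],s["force"],s["finger_gap"])
w=snapshot("wrist")[:,:,::-1];d=snapshot("side")[:,:,::-1]
o=np.zeros((400,800,3),np.uint8);o[:,400:]=cv2.resize(d[180:350,350:520],(400,400),interpolation=cv2.INTER_CUBIC);o[:,:400]=w[:,120:520];cv2.imwrite("pics/w5.png",o)
E
```

```text
[ 0.48805598 -0.26707351  0.20541171] [-1.04515498 -0.23069642  0.11236407] 0.9995470547537739
```

View pics/w5.png

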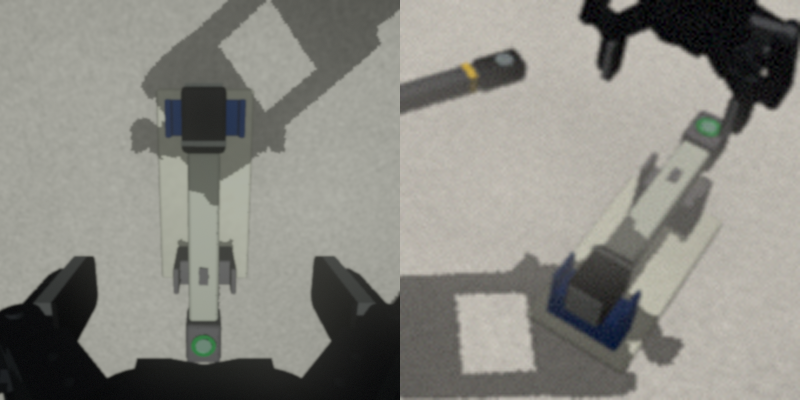

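The scope lies centred in both saddles, with pack (204,118) in the blue and bar (204,270) in the grey. The gripper is clear and the retinoscope is where it was.

```bash
python3 -c "
from station import *
print(sign_off())"
```

```text
the job is handed in; nothing more can be done
None
```

The white ophthalmoscope was carried level and now lies in both saddles, pack centred in the blue one and bar in the grey; the gripper is clear, the retinoscope was left alone, and the job was handed in at about 11 s (no verdict was returned).

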